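# Return the leftover part to the case of its kind

## Task

The part lying on the black foam mat is left over from the job; the one on the soldering frame stays there. With the scraper's blade in the front slot, not with the gripper, lever wide open the lid of the clear-lidded case that keeps the same kind of part and leave it open, without opening the other case. Lay the scraper flat back in its tray, and set (do not drop) the leftover part down flat on the free floor of the open case; leave everything else alone.

Things in the scene. Friction and masses are not known exactly. Their poses are not given: they have to be found in the camera images.
- sink: Aluminium heat sink, a block 80 (x, along the fins) by 44 (y) by 32 mm high, about 160 g, sides flat. Origin: centre of its underside, z up.
- choke: Round wound choke, a disc 60 mm in diameter and 30 mm high, black core with copper wire, about 180 g. Origin: centre of its underside, z up.
- mat: Black foam mat 120 by 120 by 6 mm, fixed. The part lying on it is the leftover. Origin: centre of its underside (mat top at 6 mm).
- frame: Small soldering frame, fixed: green board 6 mm thick inside four aluminium rails, 150 by 138 mm, 20 mm high. The part lying on it stays there. Origin: centre of its underside.
- case_fin: Fixed grey case, tan inner floor, 130 (x) by 200 (y) by 50 mm high; walls 5, floor 4 mm; flush clear lid 5 mm thick, black border, no handle. Keeps one finned heat sink (80 by 44 by 32 mm), fixed on its floor at x 0, y +58 mm. Origin: centre of the underside; x from the slotted front to the hinge side, y left, z up. Floor free for x -60 to 60, y -95 to +25 mm.
- case_choke: Fixed grey case, tan inner floor, 130 (x) by 200 (y) by 50 mm high; walls 5, floor 4 mm; flush clear lid 5 mm thick, black border, no handle. Keeps one round choke (diameter 60, 30 mm high), fixed on its floor at x 0, y +58 mm. Origin: centre of the underside; x from the slotted front to the hinge side, y left, z up. Floor free for x -60 to 60, y -95 to +25 mm.
- case_fin_slot (a point): Mouth of the pry slot in the case's front wall, on its outer face, in mid-slot. The slot is 110 mm wide (y) and 16 mm high (8 mm up and 8 mm down from here), runs up to the underside of the shut lid, and goes through the 5 mm wall into the case.
- case_choke_slot (a point): Mouth of the pry slot in the case's front wall, on its outer face, in mid-slot. The slot is 110 mm wide (y) and 16 mm high (8 mm up and 8 mm down from here), runs up to the underside of the shut lid, and goes through the 5 mm wall into the case.
- case_fin_hinge (a point): Hinge axis of the case's lid (along the case's y), at the far top edge of the case, in the plane of the lid's underside. The lid's free edge is 130 mm from here.
- case_choke_hinge (a point): Hinge axis of the case's lid (along the case's y), at the far top edge of the case, in the plane of the lid's underside. The lid's free edge is 130 mm from here.
- case_fin_free (a point): Centre of the free floor of the case (top face of the floor), beside the part it keeps.
- case_choke_free (a point): Centre of the free floor of the case (top face of the floor), beside the part it keeps.
- lid_fin (a joint): Lid angle in rad: 0 shut, positive opens upward and back about the hinge, stop at 1.9. Friction hinge: it stays where it is left; about 1.5 N of lift near the free edge moves it. May start up to 0.03 ajar.
- lid_choke (a joint): Lid angle in rad: 0 shut, positive opens upward and back about the hinge, stop at 1.9. Friction hinge: it stays where it is left; about 1.5 N of lift near the free edge moves it. May start up to 0.03 ajar.
- tray: Shallow black tool tray, fixed, 220 (x) by 100 (y) mm, floor 3 mm thick, rim 9 mm high and 4 mm thick. Origin: centre of its underside; the scraper lies along x.
- scraper: Flat scraper, 185 mm long along x, about 70 g: wooden handle 110 (x) by 18 (y) by 26 mm high from x -55 to +55 mm, thin steel blade 32 mm wide and 2.5 mm thick, flush with the handle's underside, out to x +130 mm (75 mm of it free). Origin: centre of the handle's underside; x towards the blade's tip, z up.
- scraper_grip (a point): Good place for the TCP on the scraper's handle (fingers closing along its y): x +20 mm, 24 mm above its underside.
- scraper_tip (a point): Middle of the blade's tip edge, 1.25 mm above the scraper's underside.
- spool: Bystander, loose, to be left alone: solder spool, diameter 58, 44 mm high.
- tape: Bystander, loose, to be left alone: roll of paper tape, diameter 76, 20 mm high.
- screwdriver: Bystander, loose, to be left alone: screwdriver lying flat.
- boards: Bystander, loose, to be left alone: three bare circuit boards in a pile, 104 by 72 by 8 mm.
- carton: Bystander, loose, to be left alone: small carton 90 by 60 by 50 mm, behind the cases.
- cup: Bystander, loose, to be left alone: grey plastic cup, diameter 64, 75 mm high.

How it is judged (in metres and radians):
On the way, in this order (a step that is already met when the one before it is completed fails the run):
1. the scraper lifts the lid of the case that keeps the leftover's kind ((((horizontal distance between choke and frame below 0.04 m and height (world z) of choke below 0.03 m and distance of choke from where it was at the start of the episode below 0.02 m) and value of joint lid_fin above 0.25 rad and contact force between scraper and case_fin above 0.2 N) or ((horizontal distance between sink and frame below 0.04 m and height (world z) of sink below 0.03 m and distance of sink from where it was at the start of the episode below 0.02 m) and value of joint lid_choke above 0.25 rad and contact force between scraper and case_choke above 0.2 N))), for 0.02 s.
2. that lid is wide open (beyond 1.2 rad), the other shut ((((horizontal distance between choke and frame below 0.04 m and height (world z) of choke below 0.03 m and distance of choke from where it was at the start of the episode below 0.02 m) and value of joint lid_fin above 1.2 rad and value of joint lid_choke below 0.12 rad) or ((horizontal distance between sink and frame below 0.04 m and height (world z) of sink below 0.03 m and distance of sink from where it was at the start of the episode below 0.02 m) and value of joint lid_choke above 1.2 rad and value of joint lid_fin below 0.12 rad))), for 0.1 s.
At the end, for the whole second after the job is handed in: Leftover at rest, flat (0.2 rad) on the free floor of its kind's case (within 10 mm); that lid beyond 1.2 rad, the other below 0.12; the other part on the frame, moved under 20 mm; scraper flat and at rest in its tray (centre over it, within 20 mm of its underside) ((((horizontal distance between choke and frame below 0.04 m and height (world z) of choke below 0.03 m and distance of choke from where it was at the start of the episode below 0.02 m) and (x of sink in the frame of case_fin between -0.06 and 0.06 m and y of sink in the frame of case_fin between -0.09 and 0.04 m and z of sink in the frame of case_fin between -0.004 and 0.014 m and angle between sink's own z axis and vertical below 0.2 rad and linear speed of sink below 0.02 m/s) and value of joint lid_fin above 1.2 rad and value of joint lid_choke below 0.12 rad) or ((horizontal distance between sink and frame below 0.04 m and height (world z) of sink below 0.03 m and distance of sink from where it was at the start of the episode below 0.02 m) and (x of choke in the frame of case_choke between -0.06 and 0.06 m and y of choke in the frame of case_choke between -0.09 and 0.04 m and z of choke in the frame of case_choke between -0.004 and 0.014 m and angle between choke's own z axis and vertical below 0.2 rad and linear speed of choke below 0.02 m/s) and value of joint lid_choke above 1.2 rad and value of joint lid_fin below 0.12 rad)) and x of scraper in the frame of tray between -0.09 and 0.07 m and y of scraper in the frame of tray between -0.045 and 0.045 m and z of scraper in the frame of tray below 0.02 m and angle between scraper's own z axis and vertical below 0.2 rad and linear speed of scraper below 0.02 m/s); the robot touches nothing.
It fails at once if the case of the part on the soldering frame is opened (((horizontal distance between choke and frame below 0.04 m and height (world z) of choke below 0.03 m and distance of choke from where it was at the start of the episode below 0.02 m) and value of joint lid_choke above 0.3 rad) or ((horizontal distance between sink and frame below 0.04 m and height (world z) of sink below 0.03 m and distance of sink from where it was at the start of the episode below 0.02 m) and value of joint lid_fin above 0.3 rad)).
It fails at once if the gripper or arm itself (not the scraper) presses with over 3 N on a case whose lid is not yet open (below 1.0 rad) ((value of joint lid_fin below 1 rad and contact force between the fingers and case_fin above 3 N) or (value of joint lid_fin below 1 rad and contact force between the arm and case_fin above 3 N) or (value of joint lid_choke below 1 rad and contact force between the fingers and case_choke above 3 N) or (value of joint lid_choke below 1 rad and contact force between the arm and case_choke above 3 N)).
It fails at once if a part is dropped: it falls freely faster than 0.6 m/s ((linear speed of sink above 0.6 m/s and contact force between the fingers and sink below 0.05 N) or (linear speed of choke above 0.6 m/s and contact force between the fingers and choke below 0.05 N)).
It fails at once if a bystander is moved by more than 30 mm (distance of any of spool, tape, screwdriver, boards, carton, cup from where it was at the start of the episode above 0.03 m).
It also fails if it takes over 61 s, if anything falls off the work surface, if the arm or the gripper's body presses on something with over 40 N, if the wrist force passes 120 N, or if a joint passes its speed limit or range.

## Robot

A 6-joint arm with a two-finger parallel gripper is mounted at the origin on the work surface. World frame = base frame: x ahead of the robot, y to its left, z up, the work surface at z = 0. Lengths are in mm, angles in rad, forces in N, time in s.
With the tool pointing down it reaches from about 275 to 725 mm from the base axis. Payload 5.6 kg.
Tool frame: the origin (TCP) lies between the finger pads, 19 mm behind the fingertips; this is the grasp point; z points along the fingers, y is the direction in which the jaws open and shut (so a half turn about z gives the same grasp; the last joint's range is limited). The gripper opens to 85 mm and grips with 20 to 120 N. Pads are 22 mm wide; open, the fingers measure 114 mm over their backs; the gripper's body (76 mm by 85 mm) begins 54 mm behind the grasp point. The pads swing forward as they close: fully open they stand 13 mm farther back than shut.
Start: joints at [1.507, 0.255, 0.108, 0, -1.424, -0.285], TCP at [187.946, 516.884, 249.983] pointing down, gripper open.
Joint ranges: [-2.95, 2.95], [-1.21, 1.97], [-1.09, 1.5], [-2.87, 1.71], [-2.94, -0.07], [-3.05, 3.05]. Speed limits (rad/s): [2.57, 2.57, 3.14, 3.14, 3.14, 3.14].

## Interface

Orientations are given as a unit quaternion [x, y, z, w].
In Python, from plant import env, capture, camera_params gives the robot as it stands.
- The arm moves only by the tool servo_tool, never from a script. Its argument "steps" is a list that holds one entry, the list of rows, each a list of 7 numbers: the shift along the tool's x, y, z in cm, then the turn, a rotation vector about the tool's x, y, z in degrees, then the gripper's target within -1 to 1 (shut at 1, half-way at 0, fully open at -1). In form: [[[tx, ty, tz, rx, ry, rz, jaw], ...]]. A call has 1 to 20 rows; each row is the pose to reach, as a shift and turn from the pose commanded when the call began, along the tool's axes at that moment; what a row does not reach only later rows make up. A row lasts 1/8 s, in which the tool goes at most 62.5 mm and 10.7 degrees, less where a joint would pass 70% of its speed; a pose out of reach is approached as far as the arm can. A call with a gripper value outside its range is refused whole. The fingers move at their own pace and stop on an object; the grip force is fixed at half the most. Time passes only in rows, so rows that repeat a pose let the fingers close. It gives the time, the measured TCP pose, the force and the opening at its end, in the units of the state.
- env.sense(): the state, without advancing time (a new reading comes with each control period).
- capture(name): name is "scene" or "top" or "wrist"; returns the picture (384x512x3 uint8, red, green, blue); there is no depth.
- camera_params(name): a dict with "intrinsics" (3x3 intrinsics, pixels), "k1" (the pictures are not rectified: a ray, as slopes to the right and down, at radius r is drawn at 1 + k1 r^2 times it, then the intrinsics apply), "xyz" and "attitude" of the camera in the world. Camera axes: x right, y down, z forward; pixel columns grow to the right and rows downward; lengths in mm; the calibration is good to about 2 mm. A picture is of the moment at which its call begins: read the wrist's pose just before it. camera_params takes no time and is no camera call; for the wrist camera it gives the pose at the moment of the call.
- env.sign_off(): hands the job in, once; it reports no verdict.
The state is a dict: "time_s": time; "joint_pos": joint angles; "qvel": joint speeds; "effort": joint torques, N m; "ee_pos": TCP position; "ee_rot": TCP orientation; "contact_force": force on the tool from outside, world axes, zero at the start; "wrist_torque": the same for the moment, N m; "opening": finger opening in mm.
Only numpy, scipy, OpenCV 4.12 (cv2) and the standard library are available. Lean on these libraries where they do the work, as an engineer would, in place of code of your own. Each camera call takes 0.05 s, during which the arm holds its last target. There are 200 camera calls.

## Working session

There is one attempt and no reset: what is moved stays moved. The work goes in short steps, Python scripts to look and compute and a tool call to move; the robot and the scene stay as the last step left them, time stands still between calls to the robot, and variables do not carry over. Pictures are saved under pics/ and viewed, about 8 in all and at most 12, crops included, and the job is handed in when it is done.

Besides the shell and the picture viewer there is one more tool, called after ">>>" as a command line: name --argument value ..., lists and objects as JSON in quotes. servo_tool: Moves the arm, as the interface text tells. Its arguments: {"type":"object","properties":{"steps":{"type":"array"}},"required":["steps"]}

```bash
ls; mkdir -p pics
python3 - <<'E'
from plant import env,capture,camera_params
import cv2
for n in ("scene","top"):
    p=camera_params(n);print(n,p)
    cv2.imwrite(f"pics/{n}0.png",cv2.resize(capture(n)[:,:,::-1],(800,600),interpolation=cv2.INTER_CUBIC))
print(camera_params("wrist"));print(env.sense())
E
```

```text
pics
scene {'intrinsics': array([[377.27122694,   0.        , 247.10988848],
       [  0.        , 377.27122694, 187.46519605],
       [  0.        ,   0.        ,   1.        ]]), 'k1': -0.12890803961013478, 'xyz': array([1384.89459168,  209.90076594, 1163.19040225]), 'attitude': array([ 0.58188689,  0.74845919, -0.25171557, -0.19456558])}
top {'intrinsics': array([[463.06259617,   0.        , 257.90897469],
       [  0.        , 463.06259617, 184.06385691],
       [  0.        ,   0.        ,   1.        ]]), 'k1': -0.14751286353737061, 'xyz': array([ 396.53531089,    9.95683332, 1343.65026587]), 'attitude': array([-0.70354642,  0.70766339, -0.04410652,  0.04784944])}
{'intrinsics': array([[327.17813175,   0.        , 257.79779623],
       [  0.        , 327.17813175, 187.86553195],
       [  0.        ,   0.        ,   1.        ]]), 'k1': -0.026434469049152517, 'xyz': array([265.11647708, 487.77598909, 370.83398056]), 'attitude': array([-0.56677384,  0.80793037,  0.13166431, -0.09316892])}
{'time_s': 0.1, 'joint_pos': array([ 1.50657940e+00,  2.55683235e-01,  1.07145966e-01, -4.00572584e-04,
       -1.42392231e+00, -2.84615225e-01]), 'qvel': array([ 0.00013436, -0.0006595 ,  0.00370595, -0.00060748,  0.00195665,
       -0.0009824 ]), 'effort': array([-2.52074300e-03, -3.87602913e+01,  2.38474292e+01,  5.37794083e+00,
       -3.76274635e-03,  2.06811357e-06]), 'ee_pos': array([187.79675682, 516.50791478, 249.1966962 ]), 'ee_rot': array([ 9.84822562e-01, -1.73562067e-01, -1.05444466e-04,  8.48370289e-04]), 'contact_force': array([ 0.41456908, -0.21347847, -0.69640262]), 'wrist_torque': array([ 0.04895923, -0.02898085, -0.02297477]), 'opening': 85.45391700895425}
```

View pics/top0.png

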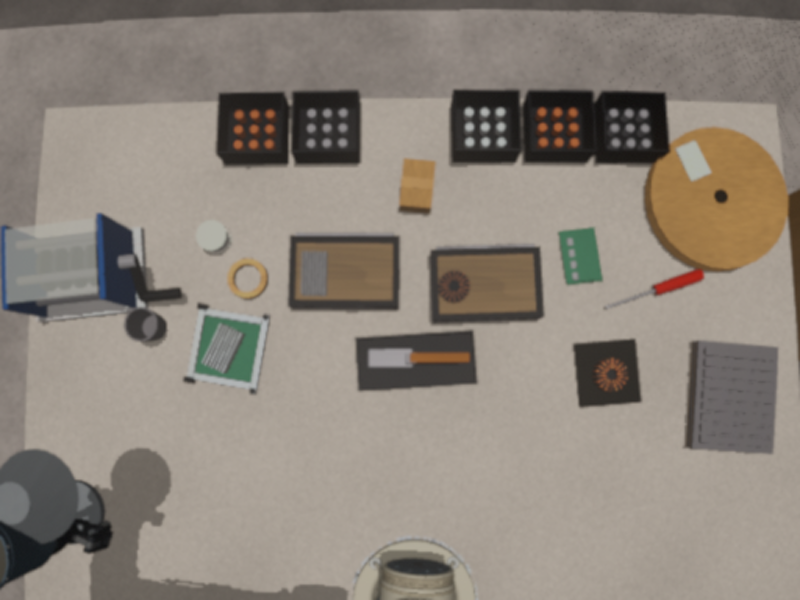

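View pics/scene0.png

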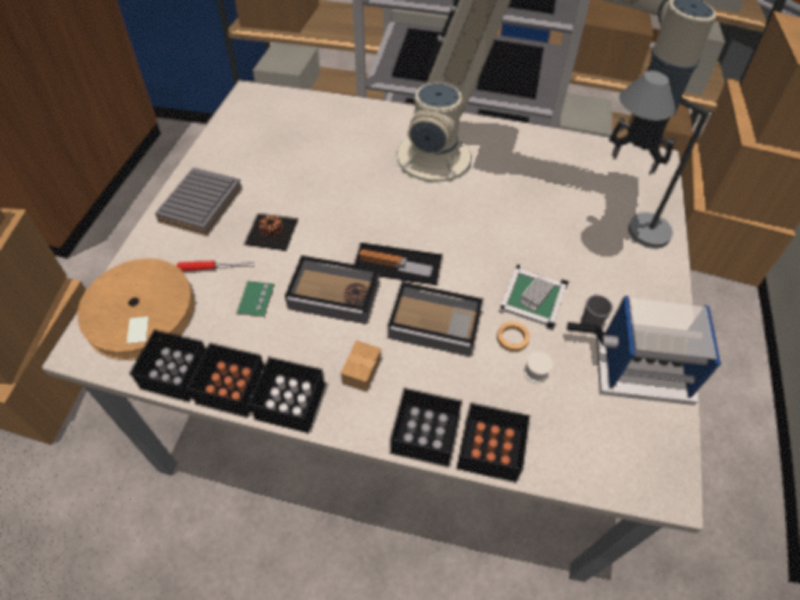

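The leftover is the choke on the mat (612,374). The sink sits on the frame (225,348), so case_choke at (487,285), with its kept choke at (454,286), is the one to open. The scraper is at (420,358) with its blade towards +y.

```bash
cat > h.py <<'E'
import numpy as np,cv2
from scipy.spatial.transform import Rotation as R
from plant import env,capture,camera_params
def ray(p,uv):
    K=p["intrinsics"];d=(np.array(uv,float)-K[:2,2])/K[0,0]
    rd=np.linalg.norm(d);r=rd
    for _ in range(30): r=rd/(1+p["k1"]*r*r)
    s=d*(r/rd if rd else 1)
    return R.from_quat(p["attitude"]).apply([*s,1])
def p2w(p,uv,z):
    d=ray(p,uv);o=p["xyz"];return o+d*(z-o[2])/d[2]
def w2p(p,X):
    q=R.from_quat(p["attitude"]).inv().apply(np.array(X)-p["xyz"]);s=q[:2]/q[2]
    return s*(1+p["k1"]*s@s)*p["intrinsics"][0,0]+p["intrinsics"][:2,2]
E
python3 - <<'E'
from h import *
p=camera_params("top")
for n,uv,z in [("case c0",(430,248),50),("c1",(541,247),50),("c2",(544,318),50),("c3",(432,323),50),
 ("fin c0",(290,237),50),("c1",(399,236),50),("c2",(399,308),50),("c3",(290,309),50),
 ("mat",(575,344),6),("",(637,340),6),("",(641,401),6),("",(580,406),6),("choke",(612,374),36),
 ("tray",(356,339),9),("",(473,332),9),("",(476,383),9),("",(359,389),9),
 ("tip l",(368,349),5),("tip r",(369,367),5),("hdl end",(469,357.5),29),("kept",(454,286),34)]:
    print(n,p2w(p,np.array(uv)*.64-.18,z).round(1))
E
```

```text
case c0 [638.6 -32.6  50. ]
c1 [ 639.6 -235.5   50. ]
c2 [ 509.6 -237.    50. ]
c3 [502.1 -34.8  50. ]
fin c0 [661.  223.1  50. ]
c1 [661.2  23.6  50. ]
c2 [529.5  24.2  50. ]
c3 [528.7 221.   50. ]
mat [ 464.3 -302.4    6. ]
 [ 470.4 -421.1    6. ]
 [ 356.6 -424.7    6. ]
 [ 349.6 -308.6    6. ]
choke [ 407.4 -362.3   36. ]
tray [476.6 104.4   9. ]
 [ 488.2 -111.9    9. ]
 [ 394.4 -116.     9. ]
 [384.7  98.8   9. ]
tip l [458.2  82.4   5. ]
tip r [425.   80.6   5. ]
hdl end [ 440.6 -102.1   29. ]
kept [570.8 -76.3  34. ]
```

```bash
cat >> h.py <<'E'
import json,os
# commanded pose bookkeeping: plan(target xyz, heading deg of tool x, pitch deg about tool y) prints the row and stores the pose after rounding
def pose(h,pitch=0):
    return R.from_euler('z',h,degrees=True)*R.from_euler('x',180,degrees=True)*R.from_euler('y',pitch,degrees=True)
def plan(*wps):
    c=json.load(open("cmd.json")) if os.path.exists("cmd.json") else dict(p=[187.946,516.884,249.983],q=[.98481,-.17365,0,0])
    p0=np.array(c["p"]);r0=R.from_quat(c["q"])
    for w in wps:
        t=(r0.inv().apply(np.array(w[:3])-p0)/10).round(2)
        v=np.degrees((r0.inv()*pose(*w[3:])).as_rotvec()).round(1)
        print([*t.tolist(),*v.tolist()])
    json.dump(dict(p=(p0+r0.apply(t*10)).tolist(),q=(r0*R.from_rotvec(np.radians(v))).as_quat().tolist()),open("cmd.json","w"))
E
python3 - <<'E'
from h import *
p=camera_params("wrist");s=env.sense()
r=R.from_quat(s["ee_rot"]);print("cam in tool",r.inv().apply(p["xyz"]-s["ee_pos"]),"fwd",r.inv().apply(ray(p,p["intrinsics"][:2,2])))
plan((440,-27,220,-90))
E
```

```text
cam in tool [  82.49412775    0.7763903  -121.62897576] fwd [-3.18442445e-01  1.83390847e-04  9.47942179e-01]
[42.29, 42.49, 3.0, -0.0, -0.0, 70.0]
```

>>> servo_tool --steps '[[[42.29,42.49,3.0,0,0,70,-1],[42.29,42.49,3.0,0,0,70,-1],[42.29,42.49,3.0,0,0,70,-1],[42.29,42.49,3.0,0,0,70,-1],[42.29,42.49,3.0,0,0,70,-1],[42.29,42.49,3.0,0,0,70,-1],[42.29,42.49,3.0,0,0,70,-1],[42.29,42.49,3.0,0,0,70,-1],[42.29,42.49,3.0,0,0,70,-1],[42.29,42.49,3.0,0,0,70,-1],[42.29,42.49,3.0,0,0,70,-1],[42.29,42.49,3.0,0,0,70,-1],[42.29,42.49,3.0,0,0,70,-1]]]'

```text
time_s: 1.72
ee_pos: [439.9, -26.2, 220.1]
ee_rot: [0.708, -0.707, -0.0, -0.0]
contact_force: [0.0, -0.2, -0.2]
opening: 85.3
```

Run:
```python
from h import *
p=camera_params("wrist");print(p,env.sense()["ee_pos"])
cv2.imwrite("pics/w1.png",cv2.resize(capture("wrist")[:,:,::-1],(800,600),interpolation=cv2.INTER_CUBIC))
import pickle;pickle.dump(p,open("w1.pkl","wb"))
```

```text
{'intrinsics': array([[327.17813175,   0.        , 257.79779623],
       [  0.        , 327.17813175, 187.86553195],
       [  0.        ,   0.        ,   1.        ]]), 'k1': -0.026434469049152517, 'xyz': array([ 440.43287813, -108.95977134,  341.68709826]), 'attitude': array([-1.68860690e-03,  9.86878339e-01,  1.61456310e-01, -3.90617733e-04])} [439.8890707  -26.16028778 220.05434633]
```

View pics/w1.png

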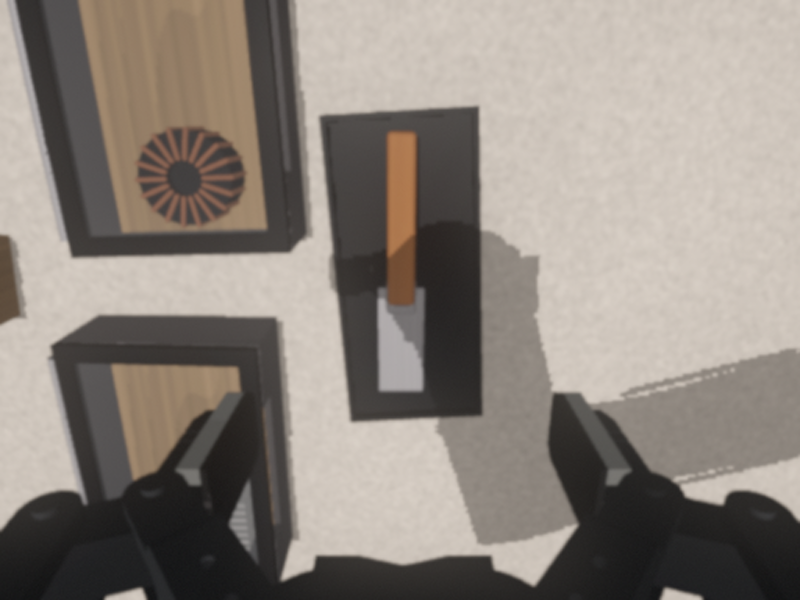

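Run:
```python
from h import *
import pickle;p=pickle.load(open("w1.pkl","rb"))
for n,uv,z in [("hb",(388,132),29),("hb",(417,132),29),("hf",(388,304),29),("hf",(415,304),29),("tip",(379,391),4),("tip",(424,391),4),
 ("tray",(321,116),9),("",(478,107),9),("",(482,414),9),("",(351,420),9),("case fl",(290,250),50),("front edge far",(266,0),50),("back l",(72,256),50),("kept",(191,176),34),
 ("front bottom",(305,238),0)]:
    print(n,p2w(p,np.array(uv)*.64-.18,z).round(1))
```

```text
hb [ 449.2 -103.6   29. ]
hb [ 432.2 -103.7   29. ]
hf [449.8   3.2  29. ]
hf [432.2   3.1  29. ]
tip [457.7  81.    4. ]
tip [424.1  80.9   4. ]
tray [ 491.  -112.7    9. ]
 [ 394.4 -118.2    9. ]
 [380.7  97.4   9. ]
 [478.7 102.9   9. ]
case fl [506.4 -37.8  50. ]
front edge far [ 510.4 -168.5   50. ]
back l [636.8 -33.9  50. ]
kept [565.9 -78.7  34. ]
front bottom [506.9 -34.    0. ]
```

```bash
python3 -c "
from h import *
plan((441,-29,60,-90),(441,-29,27,-90))"
```

```text
[0.2, -0.1, 16.0, -0.0, 0.0, -0.0]
[0.2, -0.1, 19.3, -0.0, 0.0, -0.0]
```

>>> servo_tool --steps '[[[0.2,-0.1,6,0,0,0,-1],[0.2,-0.1,12,0,0,0,-1],[0.2,-0.1,16,0,0,0,-1],[0.2,-0.1,18,0,0,0,-0.5],[0.2,-0.1,19.3,0,0,0,-0.3],[0.2,-0.1,19.3,0,0,0,1],[0.2,-0.1,19.3,0,0,0,1],[0.2,-0.1,19.3,0,0,0,1],[0.2,-0.1,19.3,0,0,0,1],[0.2,-0.1,19.3,0,0,0,1],[0.2,-0.1,19.3,0,0,0,1],[0.2,-0.1,19.3,0,0,0,1]]]'

```text
time_s: 3.28
ee_pos: [442.2, -28.7, 28.2]
ee_rot: [0.707, -0.707, 0.001, -0.001]
contact_force: [-0.7, 1.1, 6.7]
opening: 16.8
```

```bash
python3 -c "
from h import *
plan((441,-29,120,-90),(379,-151.3,120,-178.3),(379,-151.3,61,-178.3))"
```

```text
[-0.0, 0.0, -9.3, -0.0, 0.0, -0.0]
[12.23, 6.2, -9.3, -0.0, -0.0, 88.3]
[12.23, 6.2, -3.4, -0.0, -0.0, 88.3]
```

>>> servo_tool --steps '[[[0,0,-3,0,0,0,1],[0,0,-7,0,0,0,1],[0,0,-9.3,0,0,0,1],[1.5,0.8,-9.3,0,0,10,1],[3,1.5,-9.3,0,0,20,1],[4.5,2.3,-9.3,0,0,30,1],[6,3,-9.3,0,0,40,1],[7.5,3.8,-9.3,0,0,50,1],[9,4.5,-9.3,0,0,60,1],[10,5.2,-9.3,0,0,70,1],[11.5,6,-9.3,0,0,80,1],[12.23,6.2,-9.3,0,0,88.3,1],[12.23,6.2,-7,0,0,88.3,1],[12.23,6.2,-5,0,0,88.3,1],[12.23,6.2,-3.4,0,0,88.3,1],[12.23,6.2,-3.4,0,0,88.3,1],[12.23,6.2,-3.4,0,0,88.3,1]]]'

```text
time_s: 5.4
ee_pos: [379.6, -151.4, 61.7]
ee_rot: [-0.015, 1.0, -0.0, 0.001]
contact_force: [1.2, 0.6, -0.6]
opening: 16.7
```

Run:
```python
from h import *
import pickle
p=camera_params("wrist");w=capture("wrist");pickle.dump(p,open("w2.pkl","wb"));s=capture("scene");pt=camera_params("scene")
u,v=w2p(pt,[490,-100,40]).astype(int);print(u,v)
c=s[v-50:v+50,u-66:u+67]
im=np.vstack([cv2.resize(w[:,:,::-1],(512,384))[:, :],])
im=np.hstack([cv2.resize(w[:,:,::-1],(440,330)),cv2.resize(c[:,:,::-1],(360,330),interpolation=cv2.INTER_CUBIC)])
cv2.imwrite("pics/w2.png",cv2.resize(w[:,:,::-1],(800,600),interpolation=cv2.INTER_CUBIC))
cv2.imwrite("pics/s2.png",cv2.resize(c[:,:,::-1],(798,600),interpolation=cv2.INTER_CUBIC))
print(u-66,v-50)
```

```text
227 168
161 118
```

View pics/w2.png

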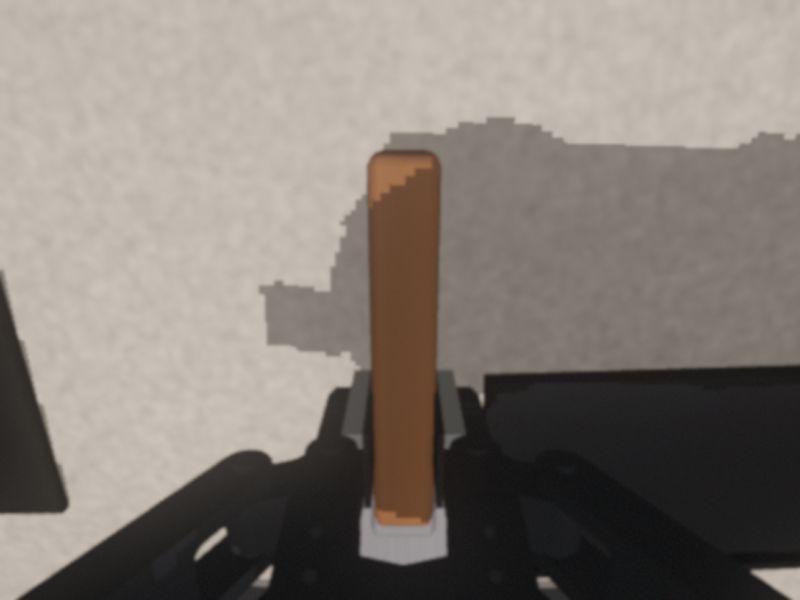

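Run:
```python
from h import *
import pickle
p=pickle.load(open("w2.pkl","rb"));s=env.sense();T=s["ee_pos"];d=np.array([np.cos(.03),np.sin(.03),0])
for l,z in((-75,0.8),(35,0.8),(35,-24.)):
    print(l,((w2p(p,T+d*l+[0,0,z])+.18)/.64).round(1))
```

```text
-75 [407.3 153.3]
35 [405.7 535.8]
35 [405.3 480.8]
```

View pics/s2.png

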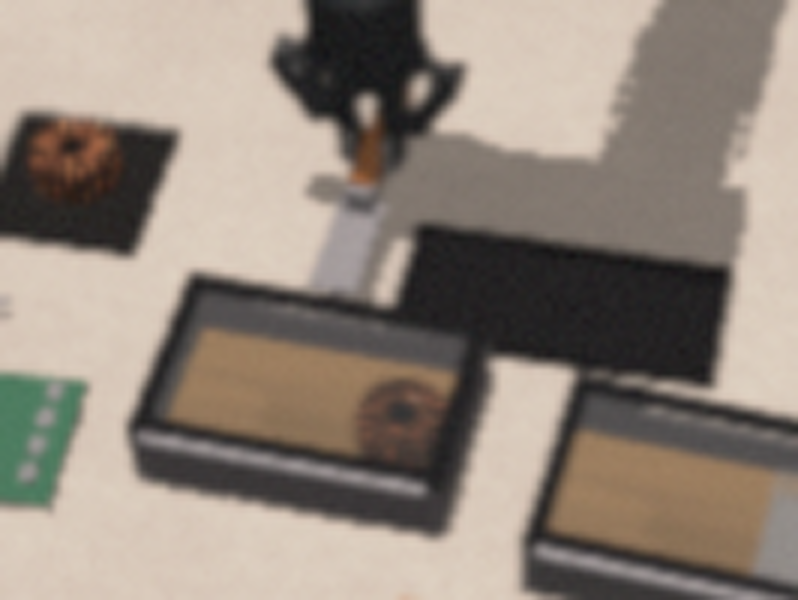

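Run:
```python
from h import *
import math
# case frame: front mouth, hinge
a=math.radians(1.7);d=np.array([math.cos(a),math.sin(a),0])
T0=np.array([379,-151.3,61]);
plan((*(T0+45*d),-178.3))
```

```text
[-4.5, 0.0, -0.0, -0.0, 0.0, -0.0]
```

>>> servo_tool --steps '[[[-1,0,0,0,0,0,1],[-2,0,0,0,0,0,1],[-2.7,0,0,0,0,0,1],[-3.3,0,0,0,0,0,1],[-4,0,0,0,0,0,1],[-4.5,0,0,0,0,0,1],[-4.5,0,0,0,0,0,1],[-4.5,0,0,0,0,0,1]]]'

```text
time_s: 6.5
ee_pos: [423.9, -149.9, 60.9]
ee_rot: [-0.015, 1.0, 0.0, -0.0]
contact_force: [0.7, -0.3, -0.3]
opening: 16.8
```

>>> servo_tool --steps '[[[0,0,-0.4,0,0,0,1],[0,0,-0.7,0,0,0,1],[-0.05,0,-1.75,0,0,0,1],[-0.2,0,-2.8,0,0,0,1],[-0.47,0,-3.8,0,0,0,1],[-0.83,0,-4.8,0,0,0,1],[-1.3,0,-5.7,0,0,0,1],[-1.3,0,-5.7,0,0,0,1]]]'

```text
time_s: 7.5
ee_pos: [438.6, -149.6, 119.0]
ee_rot: [-0.015, 1.0, -0.0, 0.001]
contact_force: [0.2, -0.3, -0.2]
opening: 16.7
```

Run:
```python
from h import *
import math
a=math.radians(1.7);d=np.array([math.cos(a),math.sin(a),0])
plan((*(np.array([379,-151.3,118])+58*d),-178.3))
s=capture("scene");c=s[100:220,140:300]
cv2.imwrite("pics/s3.png",cv2.resize(c[:,:,::-1],(800,600),interpolation=cv2.INTER_CUBIC))
```

```text
[-1.3, 0.0, -5.7, -0.0, 0.0, -0.0]
```

View pics/s3.png

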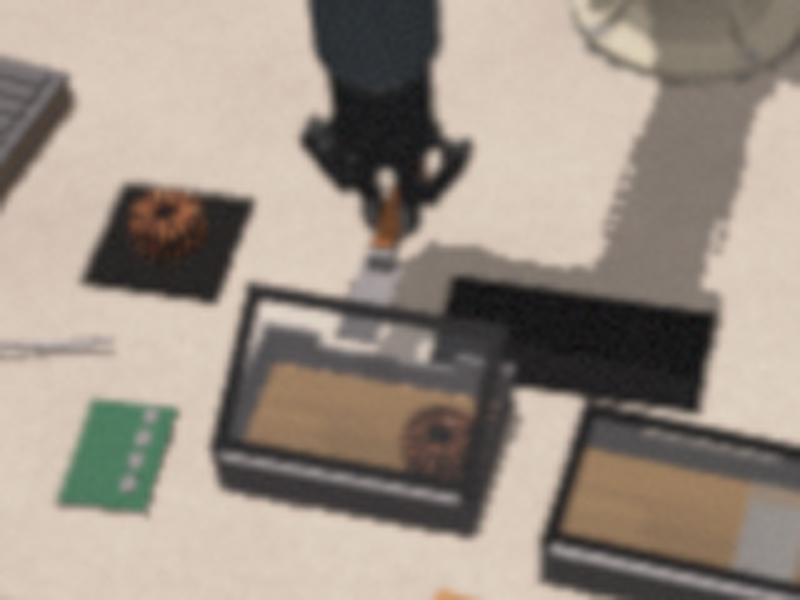

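>>> servo_tool --steps '[[[-0.55,0,-0.9,0,0,0,1],[-1.2,0,-1.75,0,0,0,1],[-1.9,0,-2.5,0,0,0,1],[-2.65,0,-3.2,0,0,0,1],[-3.5,0,-3.8,0,0,0,1],[-4.4,0,-4.3,0,0,0,1],[-5.4,0,-4.75,0,0,0,1],[-6.4,0,-5.1,0,0,0,1],[-7.4,0,-5.3,0,0,0,1],[-8.4,0,-5.45,0,0,0,1],[-9.5,0,-5.45,0,0,0,1],[-9.5,0,-5.45,0,0,0,1],[-9.5,0,-5.45,0,0,0,1],[-7,0,-5.45,0,0,0,1],[-3,0,-5.45,0,0,0,1],[2,0,-5.45,0,0,0,1],[5,0,-5.45,0,0,0,1],[5,0,-5.45,0,0,0,1],[5,0,-5.45,0,0,0,1]]]'

```text
time_s: 9.93
ee_pos: [387.7, -151.1, 172.9]
ee_rot: [-0.015, 1.0, -0.0, 0.001]
contact_force: [0.9, 0.1, 0.1]
opening: 16.8
```

Run:
```python
from h import *
import math
a=math.radians(1.7);d=np.array([math.cos(a),math.sin(a),0])
print("save");plan((*(np.array([379,-151.3,172.5])+8*d),-178.3))
s=capture("scene");w=capture("wrist");c=s[90:240,130:330]
cv2.imwrite("pics/s4.png",np.vstack([cv2.resize(c[:,:,::-1],(480,360),interpolation=cv2.INTER_CUBIC),cv2.resize(w[150:384:,:,::-1],(480,219))]))
```

```text
save
[5.0, 0.0, -5.45, -0.0, 0.0, -0.0]
```

View pics/s4.png

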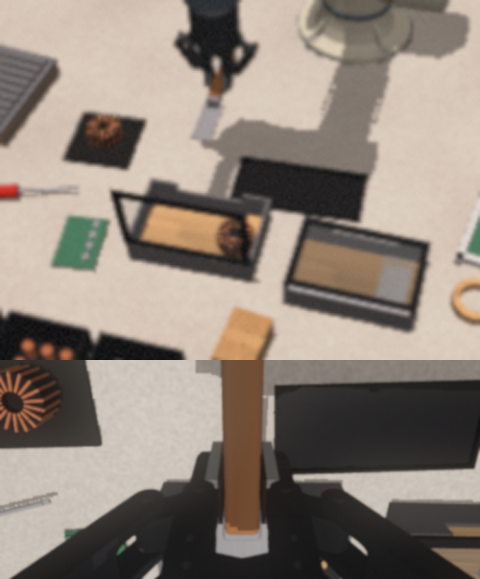

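Run:
```python
from h import *
pt=camera_params("scene");a=.03;ex=np.array([np.cos(a),np.sin(a),0]);ey=np.array([-np.sin(a),np.cos(a),0])
H=np.array([638.5,-133.5,45])
for t in(1.3,1.4,1.5,1.6,1.7):print(t,w2p(pt,H-100*ey-130*np.cos(t)*ex+[0,0,130*np.sin(t)]).round(1),w2p(pt,H+100*ey-130*np.cos(t)*ex+[0,0,130*np.sin(t)]).round(1))
plan((441,-29,110,-90),(441.5,-29,28,-90))
```

```text
1.3 [179.5 161.8] [235.  171.3]
1.4 [178.2 164. ] [234.  173.6]
1.5 [176.9 166.4] [233.1 176.2]
1.6 [175.6 169.2] [232.2 179.1]
1.7 [174.4 172.3] [231.3 182.3]
[-5.76, 12.04, 6.25, -0.0, 0.0, -88.3]
[-5.81, 12.04, 14.45, -0.0, 0.0, -88.3]
```

>>> servo_tool --steps '[[[-0.7,1.4,1,0,0,-10,1],[-1.3,2.8,2,0,0,-20,1],[-2,4.2,3,0,0,-30,1],[-2.6,5.6,4,0,0,-40,1],[-3.3,7,5,0,0,-50,1],[-3.9,8.4,6,0,0,-60,1],[-4.6,9.8,6.25,0,0,-70,1],[-5.3,11.2,6.25,0,0,-80,1],[-5.81,12.04,6.25,0,0,-88.3,1],[-5.81,12.04,8,0,0,-88.3,1],[-5.81,12.04,10.5,0,0,-88.3,1],[-5.81,12.04,12.5,0,0,-88.3,1],[-5.81,12.04,13.5,0,0,-88.3,1],[-5.81,12.04,14.1,0,0,-88.3,1],[-5.81,12.04,14.45,0,0,-88.3,1],[-5.81,12.04,14.45,0,0,-88.3,1]]]'

```text
time_s: 12.02
ee_pos: [442.2, -28.8, 28.4]
ee_rot: [0.707, -0.707, 0.0, -0.0]
contact_force: [-0.1, 0.7, -1.0]
opening: 16.5
```

Run:
```python
from h import *
plan((441.5,-29,128,-90),(407,-362,160,-178.3))
```

```text
[-0.0, 0.0, -10.0, -0.0, 0.0, -0.0]
[33.3, 3.45, -13.2, -0.0, -0.0, 88.3]
```

>>> servo_tool --steps '[[[0,0,0,0,0,0,0.3],[0,0,0,0,0,0,-0.2],[0,0,0,0,0,0,-0.2],[0,0,0,0,0,0,-0.2],[0,0,-1,0,0,0,-0.2],[0,0,-3,0,0,0,-0.2],[0,0,-6,0,0,0,-0.2],[0,0,-10,0,0,0,-0.2]]]'

```text
time_s: 13.02
ee_pos: [441.1, -29.1, 129.1]
ee_rot: [0.707, -0.707, -0.0, 0.001]
contact_force: [1.3, 0.7, -0.6]
opening: 51.1
```

>>> servo_tool --steps '[[[4,0.4,-3.2,0,0,10,-1],[8,0.8,-3.2,0,0,20,-1],[12,1.2,-3.2,0,0,30,-1],[16,1.6,-3.2,0,0,40,-1],[20,2,-3.2,0,0,50,-1],[24,2.4,-3.2,0,0,60,-1],[28,2.8,-3.2,0,0,70,-1],[31,3.2,-3.2,0,0,80,-1],[33.3,3.45,-3.2,0,0,88.3,-1],[33.3,3.45,-3.2,0,0,88.3,-1],[33.3,3.45,-3.2,0,0,88.3,-1]]]'

```text
time_s: 14.4
ee_pos: [407.2, -361.6, 160.3]
ee_rot: [-0.016, 1.0, 0.0, 0.0]
contact_force: [0.4, 0.2, 0.2]
opening: 85.4
```

Run:
```python
from h import *
import pickle
p=camera_params("wrist");w=capture("wrist");t=capture("top");pickle.dump(p,open("w5.pkl","wb"));print(env.sense()["ee_pos"])
cv2.imwrite("pics/w5.png",np.hstack([cv2.resize(w[:,:,::-1],(512,384)),cv2.resize(t[140:268,215:311,::-1],(288,384),interpolation=cv2.INTER_CUBIC)]))
```

```text
[ 407.38229823 -361.28684174  160.30296468]
```

View pics/w5.png

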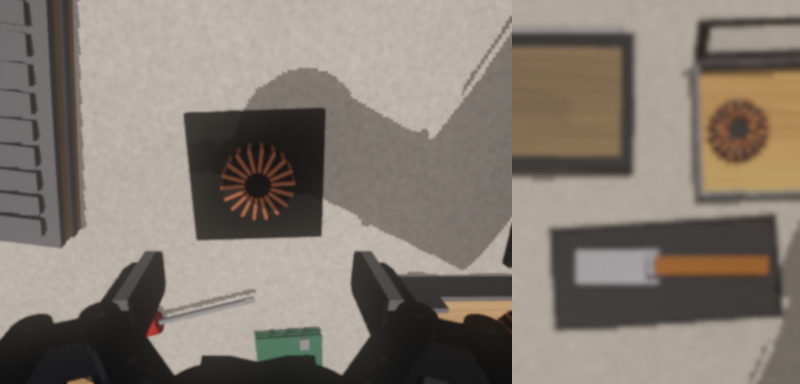

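Run:
```python
from h import *
import pickle
p=pickle.load(open("w5.pkl","rb"))
for uv in((258,184),(219,184),(296,184),(258,142),(258,222)):print(p2w(p,uv,33).round(1))
```

```text
[ 406.  -362.2   33. ]
[ 407.  -393.4   33. ]
[ 405.  -331.8   33. ]
[ 372.1 -363.3   33. ]
[ 439.1 -361.1   33. ]
```

Run:
```python
from h import *
plan((406,-362.3,28,-178.3))
plan((406,-362.3,130,-178.3),(562.6,-172.9,130,-178.3),(562.6,-172.9,27,-178.3))
```

```text
[0.1, -0.02, 13.2, -0.0, 0.0, -0.0]
[0.0, -0.0, -10.2, -0.0, 0.0, -0.0]
[-16.21, 18.46, -10.2, -0.0, 0.0, -0.0]
[-16.21, 18.46, 0.1, -0.0, 0.0, -0.0]
```

>>> servo_tool --steps '[[[0.1,-0.03,5,0,0,0,-1],[0.1,-0.03,9,0,0,0,-1],[0.1,-0.03,11.5,0,0,0,-1],[0.1,-0.03,13.2,0,0,0,-1],[0.1,-0.03,13.2,0,0,0,-0.5],[0.1,-0.03,13.2,0,0,0,0],[0.1,-0.03,13.2,0,0,0,1],[0.1,-0.03,13.2,0,0,0,1],[0.1,-0.03,13.2,0,0,0,1],[0.1,-0.03,13.2,0,0,0,1],[0.1,-0.03,13.2,0,0,0,1]]]'

```text
time_s: 15.88
ee_pos: [407.0, -362.3, 29.0]
ee_rot: [-0.015, 1.0, -0.0, 0.001]
contact_force: [-0.4, 3.6, 5.8]
opening: 58.1
```

>>> servo_tool --steps '[[[0,0,-2,0,0,0,1],[0,0,-5,0,0,0,1],[0,0,-8,0,0,0,1],[0,0,-10.2,0,0,0,1],[-2.5,2.8,-10.2,0,0,0,1],[-5,5.7,-10.2,0,0,0,1],[-7.5,8.5,-10.2,0,0,0,1],[-10,11.4,-10.2,0,0,0,1],[-12.5,14.2,-10.2,0,0,0,1],[-15,17.1,-10.2,0,0,0,1],[-16.21,18.46,-10.2,0,0,0,1],[-16.21,18.46,-10.2,0,0,0,1],[-16.21,18.46,-8,0,0,0,1],[-16.21,18.46,-6,0,0,0,1],[-16.21,18.46,-4,0,0,0,1],[-16.21,18.46,-2.5,0,0,0,1],[-16.21,18.46,-1.5,0,0,0,1],[-16.21,18.46,-0.7,0,0,0,1],[-16.21,18.46,-0.2,0,0,0,1],[-16.21,18.46,-0.2,0,0,0,1]]]'

```text
time_s: 18.38
ee_pos: [562.7, -172.9, 29.9]
ee_rot: [-0.015, 1.0, -0.0, -0.0]
contact_force: [-0.5, 0.8, -2.3]
opening: 58.2
```

>>> servo_tool --steps '[[[0,0,0.1,0,0,0,1],[0,0,0.2,0,0,0,1],[0,0,0.3,0,0,0,1],[0,0,0.35,0,0,0,1],[0,0,0.35,0,0,0,1]]]'

```text
time_s: 19.0
ee_pos: [562.9, -172.9, 27.0]
ee_rot: [-0.015, 1.0, -0.0, 0.0]
contact_force: [-3.0, 1.9, 2.6]
opening: 58.0
```

Force now pushes upward, so the choke is on the floor. I'll release it, then retreat up.

>>> servo_tool --steps '[[[0,0,0,0,0,0,0],[0,0,0,0,0,0,-0.4],[0,0,0,0,0,0,-0.7],[0,0,0,0,0,0,-0.7],[0,0,0,0,0,0,-0.7],[0,0,-1,0,0,0,-0.7],[0,0,-3,0,0,0,-0.7],[0,0,-6,0,0,0,-0.7],[0,0,-10,0,0,0,-0.7],[0,0,-14,0,0,0,-0.7],[4,0,-17,0,0,0,-0.7],[9,0,-18,0,0,0,-0.7],[14,0,-18,0,0,0,-0.7],[18,0,-18,0,0,0,-0.7],[18,0,-18,0,0,0,-0.7],[18,0,-18,0,0,0,-0.7]]]'

```text
time_s: 21.0
ee_pos: [383.3, -178.4, 207.3]
ee_rot: [-0.015, 1.0, -0.0, 0.001]
contact_force: [0.5, 0.2, -0.7]
opening: 72.6
```

Run:
```python
from h import *
s=capture("scene");t=capture("top")
cv2.imwrite("pics/e.png",np.hstack([cv2.resize(s[90:240,130:330,::-1],(440,330),interpolation=cv2.INTER_CUBIC),cv2.resize(t[140:260,210:355,::-1],(359,330),interpolation=cv2.INTER_CUBIC)]))
```

```text
(no output)
```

View pics/e.png

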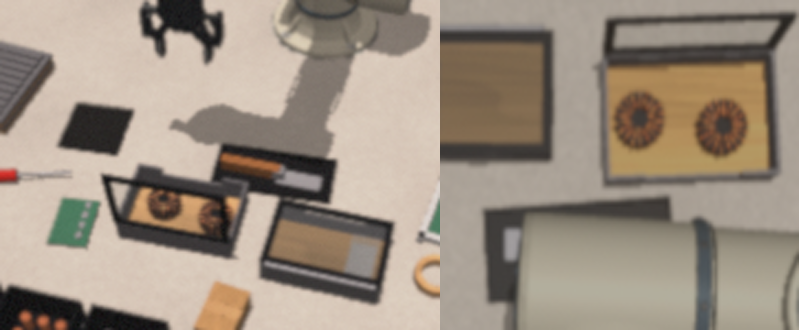

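The choke lies flat beside the kept one, and its lid stands open. The scraper is in its tray, and the fin case is shut.

```bash
python3 -c "
from plant import env
print(env.sign_off())"
```

```text
the job is handed in; nothing more can be done
None
```

I levered the choke case open with the scraper's blade in its front slot. I then laid the scraper back in its tray and set the leftover choke down on the case's free floor. The job was handed in at about 21 s of robot time; the sign-off gives no verdict.

- **Last pictures:** the choke lies flat beside the kept one, the scraper lies flat in its tray, the fin case is shut, and the gripper is clear. The bystanders in view look unmoved, but the final crops cut off the sink on its frame, the spool and the cup. I never worked near those.
- **Lid angle:** about 1.6 rad, estimated from one scene picture taken after levering. It still stood open at the end.
- **Forces:** the highest reading I saw was about 7 N. I saw the forces only at the end of each move, so I did not directly confirm the scraper's contact force on the lid while lifting.
- **Touchdown:** the choke was about 3 mm above the floor when I first stopped. I lowered it until the force turned upward, then released it.
- **Failures:** no check failed or disagreed.

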